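# Present the filter plate by its notched label end

### The arm

A 7-joint arm with a two-finger parallel gripper is mounted at the origin on a cart in front of the work surface, level with it; the furniture and walls round the work are solid. World frame = base frame: x ahead of the robot, y to its left, z up, the work surface at z = 0. Lengths are in mm, angles in rad, forces in N, time in s.
With the tool pointing down it reaches from about 425 to 875 mm from the base axis. Payload 4.7 kg.
Tool frame: the origin (TCP) lies between the finger pads; the fingertips stand 14 mm ahead of it and the grasp point (between the pads) lies 5 mm behind it; z points along the fingers, y is the line along which they close (so a half turn about z gives the same grasp; the last joint's range is limited). The gripper opens to 87 mm and grips with 3 to 60 N. Pads are 19 mm wide; open, the fingers measure 117 mm over their backs; the gripper's body (75 mm by 190 mm) begins 51 mm behind the grasp point.
Start: joints at [1.228, 0.321, -0.07, 1.45, 0.023, 1.371, -0.057], TCP at [227.011, -609.093, 200.187] pointing down, gripper open.
Joint ranges: [-2.86, 2.86], [-0.3, 2.09], [-1.38, 1.24], [0.06, 2.45], [-1.56, 4.7], [0.09, 2.05], [-2.69, 2.69]. Speed limits (rad/s): [2.57, 2.57, 3.14, 3.14, 3.14, 3.14, 3.14].

### API

Orientations are given as a 3x3 rotation matrix whose columns are the frame's x, y, z axes.
In Python, from rig import telemetry, get_image, camera_info, job, boxes_of, spot_point gives the robot as it stands.
- The arm moves only by the shell command python3 -m inch 'ROWS'. ROWS is JSON, a list of rows, each a list of 7 numbers: the shift along the tool's x, y, z in units of 100 mm (1.0 is 100 mm), then the turn, a rotation vector about the tool's x, y, z in units of 90 degrees (1.0 is 90 degrees), then the opening, from 0 (shut) to 1 (fully open). In form: [[x, y, z, rx, ry, rz, hand], ...]. A call has exactly 5 rows; each row is the pose to reach, as a shift and turn from the pose commanded when the call began, along the tool's axes at that moment; what a row does not reach only later rows make up. A row lasts 1/10 s, in which the tool goes at most 50 mm and 8.59 degrees, less where a joint would pass 70% of its speed; a pose out of reach is approached as far as the arm can. A call with a number of a shift or a turn outside -1 to 1 is refused whole. A call with a gripper value outside its range is refused whole. The fingers move at their own pace and stop on an object; the grip force is fixed at half the most. Time passes only in rows, so rows that repeat a pose let the fingers close, or fill a call up. It gives the time, the measured TCP pose, the force, the opening and the grip force at its end, in the units of the state.
- telemetry.get_state(): the state, without advancing time (a new reading comes with each control period).
- get_image(name): name is "scene" or "top" or "wrist"; returns (picture, depth): 480x640x3 uint8, blue, green, red; 480x640 float32, mm along the optical axis (not along the pixel's ray), 0 where there is no reading.
- camera_info(name): a dict with "fx", "fy", "cx", "cy" (pixels), "position" and "attitude" of the camera in the world. Camera axes: x right, y down, z forward; pixel columns grow to the right and rows downward; lengths in mm; the calibration is good to about 2 mm. A picture is of the moment at which its call begins: read the wrist's pose just before it. camera_info takes no time and is no camera call; for the wrist camera it gives the pose at the moment of the call.
- job.sign_off(): hands the job in; it is judged then, once.
Trained networks look in the newest picture that a camera, given by its name, has taken for a name from the list of things; names that differ only in an ending like _2 or _b are one class to them, and where a whole thing is asked for, a point or a joint stands for the part that bears it (a point fixed in the world has none). Each returns a list of dicts, best first, with "confidence" (0 to 1); they miss things now and then, are a little off and sometimes report something else, mostly with a low value. They report only what shows in the picture. A call takes as long as a camera call.
- boxes_of(label, camera): "xy" ([column, row] in pixels, amid what is visible of it).
- spot_point(label, camera): "xy" ([column, row] in pixels: a listed point, or the origin of a listed thing).
The state is a dict: "time_s": time; "q": joint angles; "dq": joint speeds; "tau": joint torques, N m; "tool_pos": TCP position; "tool_rot": TCP orientation; "contact_force": force on the tool from outside, world axes, zero at the start; "torque": the same for the moment, N m; "gripper_width": finger opening in mm; "gripper_force": force on a finger pad.
Only numpy, scipy, OpenCV 4.12 (cv2) and the standard library are available. Lean on these libraries where they do the work, as an engineer would, in place of code of your own. Each camera call takes 0.05 s, during which the arm holds its last target. There are 200 camera calls.

### The job

Swing the toggle clamp's arm right back over centre so that it stays open, without shifting the filter plate off its rest, then pick the plate up by the long edges of its clear amber middle. One of its two pale ends has a small notched corner: that is the frosted label end; present it by holding the plate still about 25 cm above the bench, upper face still upward, tipped about 45 degrees so that the notched end is the high one. Finish while holding it like that; do not drop the plate and leave the clamp open and everything else on the bench alone.

Things in the scene. Friction and masses are not known exactly. Their poses are not given: they have to be found in the camera images.
- check_stand: Fixed inspection stand: dark steel base 185x64x8 mm, a slim round rest (30 mm diameter) with black rubber top 40 mm above the bench, and the hinge cheeks of a toggle clamp (top 80 mm above the bench, 90 mm from the rest). Origin on the bench under the middle of the rest; +x points level from the rest to the clamp's hinge, z up.
- clamp_arm (a joint): Clamp arm angle, rad. About 0: clamped, arm level, its rubber foot on the plate's middle. Grows as the arm swings up and over the hinge; 1.57 upright; 2.88 is the stop, folded back almost level beyond the hinge. Over centre by its own weight (120 g): below 1.57 it falls shut, above it falls open; no spring, little friction.
- clamp_hinge (a point): Axis of the clamp's hinge, 70 mm above the bench. The axis runs along the stand's y.
- clamp_bar (a point): Grip point of the red round bar (14 mm diameter) at the end of the clamp arm, 110 mm from the hinge axis. The bar is parallel to the hinge axis and sticks out to one side of the arm (the stand's +y); 23 mm of it is free either side of this point. It turns with the arm, so held from above it must be able to roll in the fingers.
- filter_plate: Loose flat plate 120x46x6 mm, 50 g, level on the rest, any way round, ends overhanging. Middle 60 mm clear amber; both 30 mm ends pale matt, alike. One corner has a square 10 mm notch: that end is the frosted label end. Origin centre of the underside (40 mm above the bench at start), +x along the length to the notched label end, +y across to the notch's side, z out of the upper (label) face.
- label_end (a point): Centre of the upper face of the frosted label end, 45 mm from the plate's middle.
- notch (a point): Middle of the notched-off corner, at the level of the plate's upper face.
- multimeter: Bystander: hand multimeter, 145x70x45 mm. Origin centre of the underside.
- controller_board: Bystander: teal circuit board, 109x58x24 mm. Origin centre of the underside.
- mouse: Bystander: black computer mouse, 135x65x40 mm. Origin centre of the underside.
- flux_pot: Bystander: round pot with red lid, 45 mm wide, 30 mm high. Origin centre of the underside.
- tape_earth_0: Bystander: flat roll of yellow-green tape, 60 mm wide, 8 mm high. Origin centre of the underside.
- calibration_block: Bystander: ground steel block, 30x50x12 mm. Origin centre of the underside.
- tip_tin: Bystander: flat round metal tin, 45 mm wide, 14 mm high. Origin centre of the underside.

How it is judged:
By the outcome, as a careful person would: the job done as asked, in the order asked, and still so for the second after the job is handed in, while the arm keeps its last pose, push and grip.
It also fails if it takes over 51 s, if anything falls off the work surface, if the arm or the gripper's body presses on something with over 40 N, if the wrist force passes 120 N, or if a joint passes its speed limit or range.

## Working session

There is one attempt and no reset: what is moved stays moved. The work goes in short steps, Python scripts to look and compute and a shell command to move; the robot and the scene stay as the last step left them, time stands still between calls to the robot, and variables do not carry over. Pictures are saved under pics/ and viewed, at most 10 in all, crops included, and the job is handed in when it is done.

```bash
ls; mkdir -p pics; cat > h.py <<'E'
import numpy as np, cv2
from rig import telemetry, get_image, camera_info, job, boxes_of, spot_point
def ray(ci,xy):
    d=np.array([(xy[0]-ci['cx'])/ci['fx'],(xy[1]-ci['cy'])/ci['fy'],1.])
    return np.array(ci['position'],float),np.array(ci['attitude'],float).reshape(3,3)@d
def at_z(ci,xy,z):
    p,d=ray(ci,xy); return p+d*(z-p[2])/d[2]
def at_depth(ci,xy,dep):
    p,d=ray(ci,xy); v=dep[int(round(xy[1]))-1:int(round(xy[1]))+2,int(round(xy[0]))-1:int(round(xy[0]))+2]; v=v[v>0]
    return p+d*np.median(v) if len(v) else None
E
python3 - <<'E'
from h import *
np.set_printoptions(precision=1,suppress=True)
s=telemetry.get_state();print(s['time_s'],s['tool_pos'],s['tool_rot'],s['gripper_width'])
for c in ['top','scene']:
    im,d=get_image(c);cv2.imwrite(f'pics/{c}0.png',im);ci=camera_info(c);print(c,ci['position'],ci['fx'])
    for l in ['clamp_hinge','clamp_bar','label_end','notch','filter_plate','check_stand']:
        for r in spot_point(l,c)[:2]: print(l,np.array(r['xy']),round(r['confidence'],2),at_depth(ci,r['xy'],d))
E
```

```text
pics
0.0 [ 226.8 -608.5  199.1] [[ 0.9  0.3 -0. ]
 [ 0.3 -0.9  0. ]
 [-0.  -0.  -1. ]] 87.29524650391114
top [ 395.6 -148.8 1348.8] 593.969501959954
clamp_hinge [282.5 296.2] 0.64 [494.2 -97.5  55.8]
clamp_bar [251.2 264.9] 0.85 [570.6 -26.1   8.6]
clamp_bar [176.2 255.4] 0.19 [598.1 145.2  -1.3]
label_end [270.5 276. ] 0.8 [540.1 -71.5  45.3]
notch [273.3 260.8] 0.62 [579.6 -75.9   1.5]
notch [392.7 254.5] 0.36 [ 585.8 -348.7   10.7]
filter_plate [247.1 279.4] 0.69 [530.  -23.8  81.8]
filter_plate [174.2 255.9] 0.28 [597.1 149.8  -1.5]
check_stand [252.3 280.8] 0.63 [527.3 -34.4  77. ]
scene [ 210.1 -658.2 1278.9] 608.2197028696119
clamp_hinge [270.2 261.5] 0.86 [ 474.8 -105.    76.5]
clamp_bar [282.2 216.3] 0.77 [565.3 -27.6  74.4]
clamp_bar [422.2 327.7] 0.29 [ 645.  -421.5   35.7]
label_end [285.2 239.8] 0.82 [541.2 -68.   46.9]
label_end [358.6 381.5] 0.65 [ 460.8 -427.3   43.4]
notch [297.3 239. ] 0.94 [577.8 -61.8  -0.5]
filter_plate [271.1 229.3] 0.74 [525.5 -38.6  73.2]
filter_plate [286.6 241.4] 0.23 [541.5 -72.8  45.8]
check_stand [274.5 244.8] 0.96 [507.9 -75.5  72.8]
```

```bash
python3 - <<'E'
import cv2,numpy as np
a=cv2.imread('pics/top0.png')[200:350,150:450];b=cv2.imread('pics/scene0.png')[170:320,180:480]
cv2.imwrite('pics/c1.png',np.vstack([cv2.resize(a,(600,300),interpolation=3),cv2.resize(b,(600,300),interpolation=3)]))
E
```

```text
(no output)
```

View pics/c1.png

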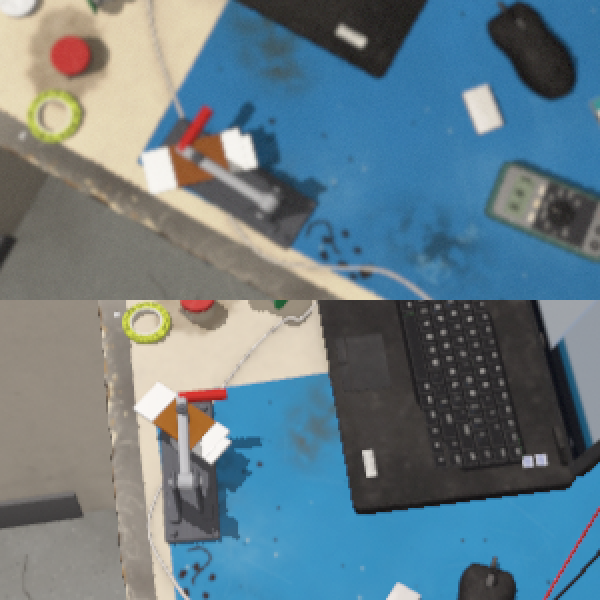

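View pics/top0.png

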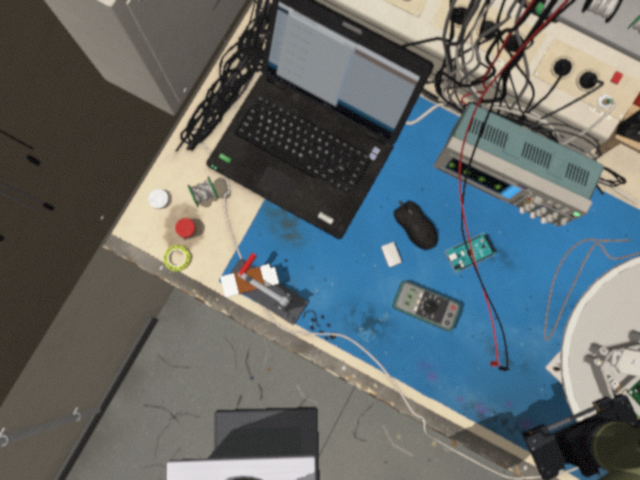

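The top crop shows the clamp arm running from its hinge (crop 265,200) to the bar (185,145 → 208,112). The plate lies beneath it, and its right end has the corner cut out, at full pixel (273,261). The networks agree with that. Next I'll move the wrist camera over the stand to refine these positions.

```bash
python3 - <<'E'
from h import *
np.set_printoptions(precision=3,suppress=True)
s=telemetry.get_state();R=np.array(s['tool_rot']).reshape(3,3);p=np.array(s['tool_pos']);print(R)
ct=camera_info('top');cs=camera_info('scene')
for n,a,b,z in [('hinge',[282.5,296.2],[270.2,261.5],70),('bar',[251.2,264.9],[282.2,216.3],70),('label',[270.5,276],[285.2,239.8],46),('notch',[273.3,260.8],[297.3,239],46)]:
    print(n,at_z(ct,a,z),at_z(cs,b,z))
w=camera_info('wrist');print('cam in tool',R.T@(np.array(w['position'])-p),R.T@np.array(w['attitude']).reshape(3,3),w['fx'])
print('to (500,-90,330)',R.T@(np.array([500,-90,330])-p)/100)
E
```

```text
[[ 0.937  0.349 -0.   ]
 [ 0.349 -0.937 -0.   ]
 [-0.     0.    -1.   ]]
hinge [493.078 -98.068  70.   ] [ 476.202 -101.999   70.   ]
bar [562.537 -31.719  70.   ] [566.609 -25.307  70.   ]
label [539.978 -71.588  46.   ] [541.461 -67.569  46.   ]
notch [573.521 -78.259  46.   ] [564.457 -83.461  46.   ]
cam in tool [  85.247   -0.43  -183.163] [[ 0.001 -0.952 -0.306]
 [ 1.     0.001  0.   ]
 [-0.    -0.306  0.952]] 334.43170233524455
to (500,-90,330) [ 4.371 -3.91  -1.299]
```

```bash

python3 -m inch '[[0.2,-0.15,-0.2,0,0,0,1],[0.4,-0.35,-0.5,0,0,0,1],[0.6,-0.55,-0.8,0,0,0,1],[0.8,-0.75,-1,0,0,0,1],[1,-0.9,-1,0,0,0,1]]' | tail -c 300
python3 -m inch '[[0.2,-0.2,-0.1,0,0,0,1],[0.4,-0.4,-0.2,0,0,0,1],[0.6,-0.6,-0.3,0,0,0,1],[0.8,-0.8,-0.3,0,0,0,1],[1,-1,-0.3,0,0,0,1]]' >/dev/null
python3 -m inch '[[0.2,-0.2,0,0,0,0,1],[0.4,-0.4,0,0,0,0,1],[0.6,-0.6,0,0,0,0,1],[0.8,-0.8,0,0,0,0,1],[1,-1,0,0,0,0,1]]' >/dev/null
python3 -m inch '[[0.2,-0.2,0,0,0,0,1],[0.4,-0.4,0,0,0,0,1],[0.6,-0.6,0,0,0,0,1],[0.8,-0.8,0,0,0,0,1],[0.9,-1,0,0,0,0,1]]'
python3 -m inch '[[0.1,0,0,0,0,0,1],[0.1,0,0,0,0,0,1],[0.1,0,0,0,0,0,1],[0.1,0,0,0,0,0,1],[0.1,0,0,0,0,0,1]]'
cat > look.py <<'E'
from h import *
import sys
np.set_printoptions(precision=1,suppress=True)
ci=camera_info('wrist');im,d=get_image('wrist');cv2.imwrite(f'pics/{sys.argv[1]}.png',im)
Z={'clamp_hinge':70,'clamp_bar':70,'label_end':46,'notch':46,'filter_plate':40,'check_stand':0}
for l in sys.argv[2:] or Z:
    for r in spot_point(l,'wrist')[:2]: print(l,np.array(r['xy']),round(r['confidence'],2),at_z(ci,r['xy'],Z[l]),at_depth(ci,r['xy'],d))
s=telemetry.get_state();print(s['time_s'],s['tool_pos'],s['contact_force'],s['gripper_width'],s['gripper_force']);print(np.array(s['tool_rot']).round(4))
E
python3 look.py w1
```

```text
time_s: 1.2
tool_pos: [290.7, -489.9, 304.5]
tool_rot: [[0.937, 0.349, 0.004], [0.349, -0.937, -0.006], [0.001, 0.007, -1.0]]
contact_force: [0.1, -0.2, -0.2]
gripper_width: 87.0
gripper_force: 0.0
time_s: 2.7
tool_pos: [457.1, -105.5, 330.2]
tool_rot: [[0.936, 0.351, 0.001], [0.351, -0.936, 0.0], [0.001, -0.0, -1.0]]
contact_force: [0.7, -0.9, -0.1]
gripper_width: 87.3
gripper_force: 0.0
time_s: 3.2
tool_pos: [465.3, -105.1, 330.0]
tool_rot: [[0.938, 0.347, -0.0], [0.347, -0.938, -0.0], [-0.0, -0.0, -1.0]]
contact_force: [0.1, 0.7, 0.4]
gripper_width: 86.9
gripper_force: 0.0
clamp_hinge [327.5 187.8] 0.85 [ 482.5 -101.6   70. ] [ 483.7 -101.1   78.3]
clamp_bar [294. 100.] 0.91 [568.9 -25.5  70. ] [568.6 -26.1  74.9]
label_end [318.2 132.7] 0.77 [543.3 -65.9  46. ] [543.3 -65.8  44.2]
label_end [331.4 118. ] 0.64 [566.6 -75.8  46. ] [568.8 -75.9  -2. ]
notch [329.9 120.6] 0.61 [562.9 -75.1  46. ] [564.7 -75.1  -1.2]
filter_plate [286.9 129. ] 0.9 [533.1 -24.8  40. ] [534.2 -29.2  81.8]
check_stand [284.8 125.2] 0.68 [536.  -16.1   0. ] [537.4 -25.3  80.3]
3.55 [ 465.6 -104.   330.1] [ 0.7  0.  -0.1] 86.96984491615545 0.0
[[ 0.9  0.3 -0. ]
 [ 0.3 -0.9 -0. ]
 [-0.   0.  -1. ]]
```

View pics/w1.png

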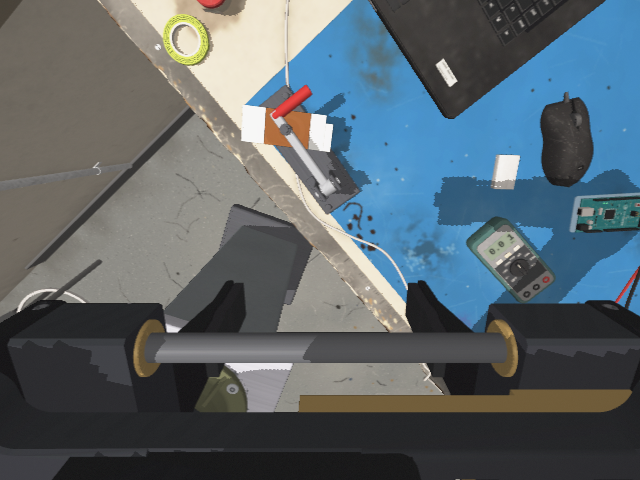

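The wrist view shows the red bar from about (275,117) to (312,88), the arm down to the hinge at (328,188), and the plate from (242,120) to (333,135). The notch is at its upper right corner, near (330,120).

```bash
python3 - <<'E'
from h import *
np.set_printoptions(precision=2,suppress=True)
ci=camera_info('wrist');im=cv2.imread('pics/w1.png');hsv=cv2.cvtColor(im,cv2.COLOR_BGR2HSV)
H,S,V=[hsv[...,i].astype(int) for i in range(3)]
roi=np.zeros(H.shape,bool);roi[75:170,235:345]=1
def rect(m,z):
    n,l,st,_=cv2.connectedComponentsWithStats((m&roi).astype(np.uint8))
    for k in range(1,n):
        if st[k,4]<60: continue
        ys,xs=np.where(l==k);P=np.array([at_z(ci,(x,y),z)[:2] for x,y in zip(xs,ys)])
        (c,wh,a)=cv2.minAreaRect(P.astype(np.float32));b=np.deg2rad(a)
        print(st[k,4],'px',xs.mean().round(),ys.mean().round(),'c',np.array(c),'mean',P.mean(0),'wh',np.array(wh),'u',np.array([np.cos(b),np.sin(b)]))
print('red');rect(((H<6)|(H>174))&(S>150)&(V>80),72)
print('amber');rect((H>=7)&(H<22)&(S>130),46)
print('pale');rect((S<45)&(V>195),46)
plate=((H>=7)&(H<22)&(S>130))|((S<60)&(V>185))
plate=cv2.morphologyEx((plate&roi).astype(np.uint8),cv2.MORPH_CLOSE,np.ones((13,13)))>0
print('plate');rect(plate,46)
E
```

```text
red
474 px 292.0 102.0 c [564.22 -21.96] mean [565.91 -22.87] wh [13.55 54.52] u [0.56 0.83]
amber
487 px 273.0 132.0 c [531.64 -13.3 ] mean [523.53  -8.54] wh [45.15 36.67] u [0.97 0.24]
570 px 299.0 125.0 c [537.37 -35.58] mean [543.92 -38.3 ] wh [44.67 33.74] u [0.97 0.24]
pale
2217 px 255.0 118.0 c [525.78  11.63] mean [531.09  19.4 ] wh [125.69  62.2 ] u [0.87 0.49]
66 px 278.0 121.0 c [541.33  -7.44] mean [539.21  -9.48] wh [18.97  9.18] u [0.54 0.84]
674 px 320.0 132.0 c [544.71 -67.19] mean [545.5  -67.21] wh [45.16 30.09] u [0.97 0.24]
290 px 301.0 152.0 c [511.32 -52.51] mean [512.21 -51.39] wh [58.99  9.02] u [0.56 0.83]
plate
5330 px 278.0 127.0 c [537.97 -18.11] mean [530.96 -13.57] wh [116.78 127.85] u [0.94 0.35]
```

Measured sizes match the ones given: bar 13.6×54.5, plate end 45×30, hinge to bar 111. The plate centre is about (533.5,-23.6) with label direction (.24,-.97). The bar is at (568.5,-25.7) and the stand's +x is (-.56,-.83). Now I'll turn the tool and approach the bar.

```bash

python3 -m inch '[[0.2,-0.08,0.1,0,0,0.08,0.5],[0.4,-0.16,0.2,0,0,0.16,0.5],[0.6,-0.24,0.3,0,0,0.24,0.5],[0.8,-0.32,0.4,0,0,0.32,0.5],[1,-0.38,0.5,0,0,0.4,0.5]]' >/dev/null
python3 -m inch '[[0,0,0.1,0,0,0.05,0.5],[0,0,0.2,0,0,0.1,0.5],[0,0,0.3,0,0,0.15,0.5],[0,0,0.4,0,0,0.2,0.5],[0,0,0.4,0,0,0.204,0.5]]'
cat > to.py <<'E'
from h import *
import sys
np.set_printoptions(precision=3,suppress=True)
s=telemetry.get_state();R=np.array(s['tool_rot']).reshape(3,3);p=np.array(s['tool_pos'])
t=np.array([float(v) for v in sys.argv[1:4]]);print(s['time_s'],p,'shift',R.T@(t-p)/100)
ya=np.degrees(np.arctan2(R[1,1],R[0,1]));print('yang',ya,'q',np.array(s['q']),'F',np.array(s['contact_force']),s['gripper_width'],s['gripper_force'])
E
python3 to.py 568.5 -25.7 68; python3 look.py w2 clamp_bar clamp_hinge
```

```text
time_s: 4.55
tool_pos: [545.1, -33.5, 238.7]
tool_rot: [[0.83, -0.558, -0.003], [-0.558, -0.83, 0.0], [-0.002, 0.001, -1.0]]
contact_force: [-0.1, 0.1, -0.4]
gripper_width: 43.7
gripper_force: 0.0
4.55 [545.122 -33.495 238.701] shift [ 0.154 -0.197  1.706]
yang -123.9456392172087 q [ 0.61   0.128 -0.65   1.631  0.078  1.411 -2.211] F [-0.141  0.11  -0.35 ] 43.664120523473066 0.0
clamp_bar [309.3 200.9] 0.69 [568.5 -28.5  70. ] [569.2 -29.2  75.1]
4.7 [546.3 -33.4 240.7] [-0.6  0.2  0.4] 42.847020918204485 0.0
[[ 0.8 -0.6  0. ]
 [-0.6 -0.8 -0. ]
 [ 0.  -0.  -1. ]]
```

```bash

python3 -m inch '[[0.07,-0.09,0.2,0,0,0,0.5],[0.15,-0.18,0.4,0,0,0,0.5],[0.15,-0.18,0.6,0,0,0,0.5],[0.15,-0.18,0.8,0,0,0,0.5],[0.15,-0.18,1,0,0,0,0.5]]' >/dev/null
python3 -m inch '[[0,0,0.1,0,0,0,0.5],[0,0,0.2,0,0,0,0.5],[0,0,0.2,0,0,0,0.5],[0,0,0.2,0,0,0,0.5],[0,0,0.2,0,0,0,0.5]]' >/dev/null
python3 to.py 568.5 -27 68; python3 look.py w3 clamp_bar
```

```text
5.7 [569.283 -26.861 121.207] shift [-0.007  0.006  0.532]
yang -123.91276165988012 q [ 0.563  0.262 -0.647  1.739  0.169  1.195 -2.293] F [-0.171  1.034  0.006] 43.35870775718429 0.0
clamp_bar [346.7 273.6] 0.64 [547.2 -30.9  70. ] [539.  -27.1  49.4]
clamp_bar [324.9 256.3] 0.55 [568.  -24.9  70. ] [569.5 -26.   75.1]
5.8 [569.1 -26.9 121. ] [0.4 0.1 0.5] 43.88257306990763 0.0
[[ 0.8 -0.6  0. ]
 [-0.6 -0.8 -0. ]
 [ 0.  -0.  -1. ]]
```

View pics/w3.png

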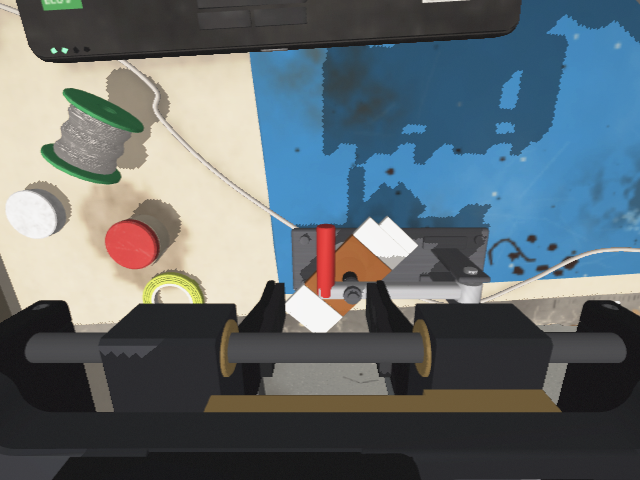

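Seen from the wrist, the bar stands upright at column 326, centred between the fingers. I'll go down and close.

```bash

python3 -m inch '[[0,0,0.12,0,0,0,0.4],[0,0,0.25,0,0,0,0.4],[0,0,0.38,0,0,0,0.4],[0,0,0.5,0,0,0,0.4],[0,0,0.53,0,0,0,0.4]]' | grep -E "pos|force"
python3 -m inch '[[0,0,0,0,0,0,0.15],[0,0,0,0,0,0,0.05],[0,0,0,0,0,0,0.05],[0,0,0,0,0,0,0.05],[0,0,0,0,0,0,0.05]]'
python3 - <<'E'
import numpy as np
for d in range(0,160,10):
    a=np.radians(d);print(d,'y %.3f z %.3f'%(1.1*(1-np.cos(a)),-1.1*np.sin(a)))
E
```

```text
tool_pos: [566.9, -26.8, 64.6]
contact_force: [0.6, 0.5, 0.5]
gripper_force: 0.0
time_s: 6.8
tool_pos: [568.8, -26.9, 67.5]
tool_rot: [[0.83, -0.558, 0.001], [-0.558, -0.83, -0.0], [0.001, -0.0, -1.0]]
contact_force: [0.5, -0.8, -1.0]
gripper_width: 6.4
gripper_force: 0.0
0 y 0.000 z -0.000
10 y 0.017 z -0.191
20 y 0.066 z -0.376
30 y 0.147 z -0.550
40 y 0.257 z -0.707
50 y 0.393 z -0.843
60 y 0.550 z -0.953
70 y 0.724 z -1.034
80 y 0.909 z -1.083
90 y 1.100 z -1.100
100 y 1.291 z -1.083
110 y 1.476 z -1.034
120 y 1.650 z -0.953
130 y 1.807 z -0.843
140 y 1.943 z -0.707
150 y 2.053 z -0.550
```

The fingers closed to 6.4 mm with no force, so the bar isn't between them. I'll look.

```bash
python3 look.py w4 clamp_bar; python3 to.py 568.5 -27 68; python3 - <<'E'
from h import *
im,d=get_image('scene');cv2.imwrite('pics/s4.png',cv2.resize(im[150:350,150:417],(800,600),interpolation=3))
a=cv2.imread('pics/s4.png');b=cv2.imread('pics/w4.png')
cv2.imwrite('pics/s4b.png',np.hstack([cv2.resize(a,(400,300)),cv2.resize(b,(400,300))]))
E
```

```text
clamp_bar [324.3 282.7] 0.92 [570.3 -26.5  70. ] [572.2 -27.8  75.1]
clamp_bar [397.2 262.2] 0.6 [557.5 -68.8  70. ] [546.1 -68.1  44.7]
6.9 [568.7 -26.9  67.4] [-0.2 -0.2  0.5] 5.283417553351694 0.0
[[ 0.8 -0.6  0. ]
 [-0.6 -0.8 -0. ]
 [ 0.  -0.  -1. ]]
6.9 [568.661 -26.903  67.383] shift [-0.001  0.002 -0.006]
yang -123.91910622696372 q [ 0.546  0.318 -0.634  1.793  0.21   1.098 -2.324] F [-0.198 -0.155  0.473] 5.283417553351694 0.0
```

View pics/s4b.png

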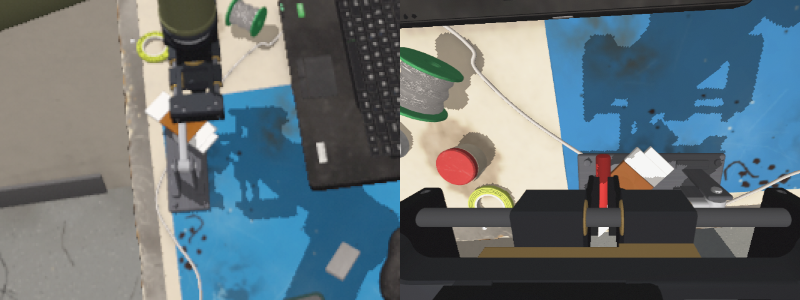

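```bash
python3 - <<'E'
import cv2
cv2.imwrite('pics/w4c.png',cv2.resize(cv2.imread('pics/w4.png')[230:410,240:420],(600,600),interpolation=0))
E
```

```text
(no output)
```

View pics/w4c.png

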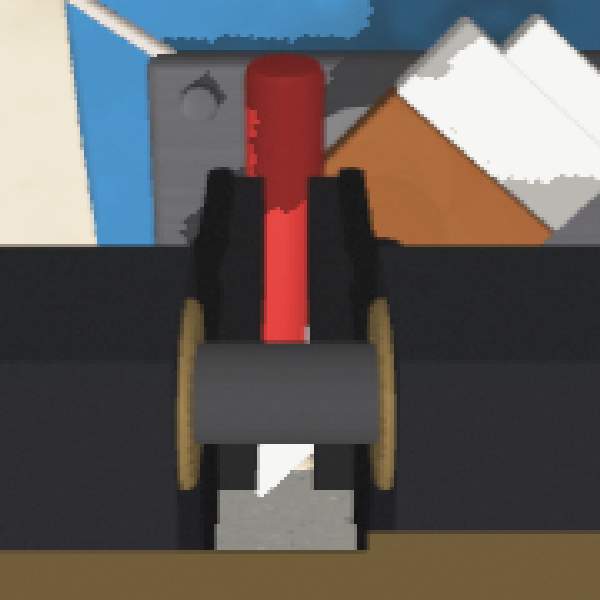

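```bash
python3 - <<'E'
from h import *
np.set_printoptions(precision=1,suppress=True)
ci=camera_info('wrist');im,d=get_image('wrist')
for u,v in [(285,100),(285,160),(285,250),(285,320),(240,190),(240,250),(240,320),(330,190),(330,250),(215,180),(355,180),(285,400),(400,160),(180,150)]:
    xy=(240+u*.3,230+v*.3);print((u,v),d[int(xy[1]),int(xy[0])],at_depth(ci,xy,d))
print(telemetry.get_state()['gripper_width'])
E
```

```text
(285, 100) 187.60849 [583.3 -36.2  75. ]
(285, 160) 189.5474 [574.3 -30.1  75.2]
(285, 250) 194.88988 [560.  -20.6  75.4]
(285, 320) 199.7946 [548.4 -12.8  75.5]
(240, 190) 172.44328 [580.9 -26.2  94. ]
(240, 250) 152.81345 [580.5 -26.8 113. ]
(240, 320) 137.92085 [579.8 -27.1 130. ]
(330, 190) 171.28284 [573.5 -37.9  94.8]
(330, 250) 155.10146 [573.4 -37.  112.6]
(215, 180) 171.85716 [584.2 -23.8  93.4]
(355, 180) 172.22552 [572.2 -41.7  93.4]
(285, 400) 87.774025 [594.4 -43.5 175.7]
(400, 160) 222.61034 [550.  -41.7  44.5]
(180, 150) 263.89444 [564.8   6.2   6.3]
4.564553144531062
```

The fingers' visible ends sit at about z≈91, roughly 36 mm higher than the TCP data implies, and they closed above the bar (top 75). I'll check this independently before going lower.

```bash

python3 -m inch '[[0,0,-0.05,0,0,0,0.4],[0,0,-0.1,0,0,0,0.4],[0,0,-0.1,0,0,0,0.4],[0,0,-0.1,0,0,0,0.4],[0,0,-0.1,0,0,0,0.4]]' | grep -E "pos|width|contact"
python3 - <<'E'
from h import *
np.set_printoptions(precision=1,suppress=True)
s=telemetry.get_state();R=np.array(s['tool_rot']).reshape(3,3);p=np.array(s['tool_pos'])
ci=camera_info('wrist');im,d=get_image('wrist');cv2.imwrite('pics/w5.png',im)
v,u=np.where((d>0)&(d<230));z=d[v,u]
P=np.c_[(u-ci['cx'])/ci['fx']*z,(v-ci['cy'])/ci['fy']*z,z]@np.array(ci['attitude']).reshape(3,3).T+ci['position']
T=(P-p)@R   # tool frame
V=im[v,u].max(1)
# dark finger points near the closing line
m=(abs(T[:,0])<16)&(abs(T[:,1])<45)&(V<60)
for lo in range(-60,40,6):
    k=m&(T[:,2]>=lo)&(T[:,2]<lo+6)
    if k.sum(): print('tool z',lo,k.sum(),'y',T[k,1].min(),T[k,1].max(),'x',T[k,0].min(),T[k,0].max())
E
python3 - <<'E'
from h import *
np.set_printoptions(precision=1,suppress=True)
s=telemetry.get_state();p=np.array(s['tool_pos']);R=np.array(s['tool_rot']).reshape(3,3)
for c in ['scene','top']:
    ci=camera_info(c);im,d=get_image(c)
    for off in ([0,0,14],[0,0,-56],[0,0,-150]):
        q=np.array(ci['attitude']).reshape(3,3).T@(p+R@off-np.array(ci['position']));uv=np.array([ci['cx']+ci['fx']*q[0]/q[2],ci['cy']+ci['fy']*q[1]/q[2]]);print(c,off,uv,q[2],d[int(uv[1]),int(uv[0])])
E
```

```text
tool_pos: [568.4, -26.9, 77.1]
contact_force: [-0.3, 0.6, 0.6]
gripper_width: 32.4
tool z -60 414 y -29.236833037190248 27.791717611034045 x 3.1258784753600373 11.819998740825168
tool z -54 355 y -27.868720291987753 26.34702792391451 x -1.924183560010115 12.02657655931626
tool z -48 408 y -26.609485048848 25.119187735482264 x -4.538787026415157 12.003287823366732
tool z -42 305 y -25.561566111913297 23.92311372520174 x -9.23162699497852 11.73452303318174
tool z -36 269 y -25.289584890431545 24.09254790197896 x -9.228193082652963 11.938630992095673
tool z -30 246 y -25.316842782186097 24.1145821237161 x -8.907565835993953 11.735463947507963
tool z -24 85 y -25.285913171525134 23.853409802106807 x -1.978335995210346 11.621013332680766
scene [0, 0, 14] [283.4 217.9] 1410.12267640336 1237.7974
scene [0, 0, -56] [281.1 201.8] 1347.8251834106793 1277.3466
scene [0, 0, -150] [277.6 177.8] 1264.1685499633652 1202.0447
top [0, 0, 14] [249.2 262.7] 1292.4613994781334 826.5412
top [0, 0, -56] [246.  258.3] 1223.4478109742647 0.0
top [0, 0, -150] [240.9 251.4] 1130.772420697641 826.5249
```

Both finger ends lie 20 mm *behind* the nominal TCP, not 14 mm ahead, so I'll use the measured offset. I'll go down in stages and check force at each.

```bash

python3 -m inch '[[0,0,0.05,0,0,0,0.4],[0,0,0.1,0,0,0,0.4],[0,0,0.15,0,0,0,0.4],[0,0,0.2,0,0,0,0.4],[0,0,0.25,0,0,0,0.4]]' | grep -E "pos|width|contact"
python3 -m inch '[[0,0,0.05,0,0,0,0.4],[0,0,0.1,0,0,0,0.4],[0,0,0.15,0,0,0,0.4],[0,0,0.17,0,0,0,0.4],[0,0,0.17,0,0,0,0.4]]' | grep -E "pos|width|contact"
python3 -m inch '[[0,0,0,0,0,0,0.2],[0,0,0,0,0,0,0.05],[0,0,0,0,0,0,0.05],[0,0,0,0,0,0,0.05],[0,0,0,0,0,0,0.05]]'
```

```text
tool_pos: [568.3, -26.8, 51.5]
contact_force: [0.6, 0.4, 0.0]
gripper_width: 35.1
tool_pos: [568.3, -26.8, 34.7]
contact_force: [-0.3, 0.1, 0.0]
gripper_width: 34.9
time_s: 9.15
tool_pos: [568.8, -26.6, 35.4]
tool_rot: [[0.83, -0.558, 0.001], [-0.558, -0.83, 0.0], [0.001, -0.001, -1.0]]
contact_force: [1.3, 0.7, -0.2]
gripper_width: 13.3
gripper_force: 30.0
```

Gripped: 13.3 mm at 30 N. Now the arc.

```bash

python3 -m inch '[[0,0.01,-0.17,0,0,0,0.05],[0,0.05,-0.34,0,0,0,0.05],[0,0.12,-0.5,0,0,0,0.05],[0,0.21,-0.65,0,0,0,0.05],[0,0.32,-0.78,0,0,0,0.05]]' | grep -E "pos|width|force"
python3 to.py 0 0 0
```

```text
tool_pos: [552.3, -51.5, 115.9]
contact_force: [4.6, 3.6, 0.9]
gripper_width: 13.0
gripper_force: 30.0
9.65 [552.254 -51.464 115.852] shift [-4.877  2.653  1.134]
yang -123.83301149796482 q [ 0.616  0.229 -0.64   1.784  0.145  1.172 -2.229] F [4.559 3.619 0.938] 12.980916350346575 29.999410808086395
```

```bash

python3 -m inch '[[0,0.13,-0.11,0,0,0,0.05],[0,0.28,-0.2,0,0,0,0.05],[0,0.44,-0.27,0,0,0,0.05],[0,0.61,-0.31,0,0,0,0.05],[0,0.78,-0.32,0,0,0,0.05]]' | grep -E "pos|width|force"
python3 -m inch '[[0,0.17,0.01,0,0,0,0.05],[0,0.34,0.05,0,0,0,0.05],[0,0.5,0.12,0,0,0,0.05],[0,0.65,0.21,0,0,0,0.05],[0,0.78,0.32,0,0,0,0.05]]' | grep -E "pos|width|force"
python3 -m inch '[[0,0.04,0.04,0,0,0,0.05],[0,0.08,0.09,0,0,0,0.05],[0,0.11,0.13,0,0,0,0.05],[0,0.14,0.18,0,0,0,0.05],[0,0.14,0.18,0,0,0,0.05]]' | grep -E "pos|width|force"
python3 look.py w6 clamp_bar; python3 to.py 447 -196 0
```

```text
tool_pos: [508.0, -117.0, 148.6]
contact_force: [1.5, 2.8, 2.5]
gripper_width: 13.0
gripper_force: 30.0
tool_pos: [462.8, -183.5, 113.3]
contact_force: [1.9, 2.3, -1.7]
gripper_width: 12.8
gripper_force: 30.0
tool_pos: [454.9, -195.1, 94.5]
contact_force: [-3.2, -0.9, 2.4]
gripper_width: 12.7
gripper_force: 30.0
clamp_bar [323.6 310.1] 0.81 [ 429.  -175.6   70. ] [ 458.8 -195.9  133.7]
11.25 [ 455.2 -194.8   95. ] [-2.5 -1.5  3.8] 12.898250315706408 29.999159574508667
[[ 0.8 -0.6 -0. ]
 [-0.6 -0.8 -0. ]
 [-0.   0.  -1. ]]
11.25 [ 455.159 -194.773   94.985] shift [-0.06   0.055  0.95 ]
yang -123.91442902469753 q [ 0.849  0.105 -0.522  1.941  0.059  1.111 -1.86 ] F [-2.533 -1.512  3.812] 12.898250315706408 29.999159574508667
```

View pics/w6.png

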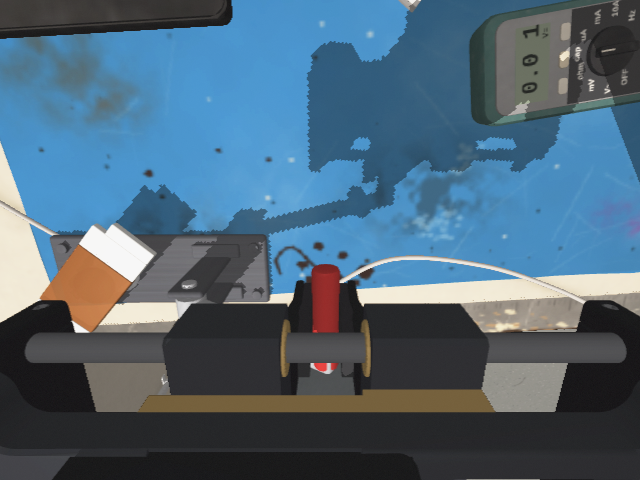

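The bar is held at about 146°, past centre, and the plate is undisturbed at left (~100,270). I'll release, go up, and look again.

```bash

python3 -m inch '[[0,0,0,0,0,0,0.8],[0,0,0,0,0,0,0.8],[0,0,0,0,0,0,0.8],[0,0,-0.1,0,0,0,0.8],[0,0,-0.3,0,0,0,0.8]]' | grep -E "pos|width|force"
python3 -m inch '[[0,0,-0.2,0,0,0,0.8],[0,0,-0.4,0,0,0,0.8],[0,0,-0.6,0,0,0,0.8],[0,0,-0.8,0,0,0,0.8],[0,0,-1,0,0,0,0.8]]' | grep -E "pos|width|force"
python3 look.py w7; python3 to.py 533.5 -23.6 200
```

```text
tool_pos: [455.0, -193.7, 124.7]
contact_force: [0.3, -0.4, 0.3]
gripper_width: 45.1
gripper_force: 0.0
tool_pos: [456.3, -194.2, 227.0]
contact_force: [0.4, 0.8, -0.6]
gripper_width: 69.0
gripper_force: 0.0
clamp_hinge [233.8 250.6] 0.77 [482.7 -92.6  70. ] [483.5 -95.5  76.8]
clamp_bar [340.5 226.1] 0.92 [ 441.5 -203.    70. ] [ 450.1 -206.7  104. ]
notch [180.6 196.4] 0.82 [561.4 -73.1  46. ] [565.9 -51.3  -1.5]
check_stand [185.5 228.1] 0.8 [531.6 -30.1   0. ] [531.  -52.8  44.3]
12.6 [ 455.2 -194.2  224.1] [-0.3  0.3 -0.8] 69.51237216628033 0.0
[[ 0.8 -0.6 -0. ]
 [-0.6 -0.8  0. ]
 [-0.   0.  -1. ]]
12.6 [ 455.214 -194.154  224.141] shift [-0.301 -1.852  0.242]
yang -123.91312735804128 q [ 0.868 -0.001 -0.514  1.772 -0.001  1.372 -1.809] F [-0.336  0.253 -0.778] 69.51237216628033 0.0
```

The clamp is open: bar top at z≈104, against the 2.88 stop. Now I'll turn towards the plate's cross direction.

```bash

python3 -m inch '[[-0.05,-0.2,0,0,0,-0.08,0.8],[-0.1,-0.4,0,0,0,-0.16,0.8],[-0.15,-0.6,0,0,0,-0.24,0.8],[-0.2,-0.8,0,0,0,-0.32,0.8],[-0.25,-1,0,0,0,-0.4,0.8]]' | grep -E "pos"
python3 -m inch '[[0,0,0,0,0,-0.08,0.8],[0,0,0,0,0,-0.16,0.8],[0,0,0,0,0,-0.24,0.8],[0,0,0,0,0,-0.32,0.8],[0,0,0,0,0,-0.4,0.8]]' | grep -E "pos"
python3 -m inch '[[0,0,0,0,0,-0.08,0.8],[0,0,0,0,0,-0.16,0.8],[0,0,0,0,0,-0.24,0.8],[0,0,0,0,0,-0.32,0.8],[0,0,0,0,0,-0.4,0.8]]' | grep -E "pos"
python3 -m inch '[[0,0,0,0,0,-0.08,0.8],[0,0,0,0,0,-0.16,0.8],[0,0,0,0,0,-0.24,0.8],[0,0,0,0,0,-0.33,0.8],[0,0,0,0,0,-0.33,0.8]]' | grep -E "pos"
python3 to.py 533.5 -23.6 200
```

```text
tool_pos: [490.5, -96.6, 224.2]
tool_pos: [490.3, -97.3, 224.1]
tool_pos: [490.3, -97.4, 224.1]
tool_pos: [490.3, -97.4, 224.2]
14.6 [490.341 -97.406 224.236] shift [0.613 0.596 0.242]
yang 13.80955198013938 q [ 0.777  0.016 -0.635  1.757  0.01   1.373  0.381] F [ 0.084 -0.023 -0.116] 69.83628202603389 0.0
```

```bash

python3 -m inch '[[0.2,0.2,0,0,0,0,0.8],[0.4,0.4,0,0,0,0,0.8],[0.61,0.6,0,0,0,0,0.8],[0.61,0.6,0,0,0,0,0.8],[0.61,0.6,0,0,0,0,0.8]]' | grep -E "pos"
python3 look.py w8; python3 to.py 533.5 -23.6 200
python3 - <<'E'
from h import *
np.set_printoptions(precision=2,suppress=True)
ci=camera_info('wrist');im=cv2.imread('pics/w8.png');hsv=cv2.cvtColor(im,cv2.COLOR_BGR2HSV)
H,S,V=[hsv[...,i].astype(int) for i in range(3)]
for n,m in [('amber',(H>=7)&(H<22)&(S>130)),('pale',(S<45)&(V>195))]:
    k,l,st,_=cv2.connectedComponentsWithStats(m.astype(np.uint8))
    for j in range(1,k):
        if st[j,4]<250: continue
        ys,xs=np.where(l==j);P=np.array([at_z(ci,(x,y),46)[:2] for x,y in zip(xs,ys)])
        if np.hypot(*(P.mean(0)-[533,-24]))>80: continue
        c,wh,a=cv2.minAreaRect(P.astype(np.float32));b=np.deg2rad(a);print(n,st[j,4],xs.mean(),ys.mean(),np.array(c),np.array(wh),np.cos(b),np.sin(b))
E
```

```text
tool_pos: [534.3, -23.6, 224.5]
clamp_hinge [262.1 278.7] 0.89 [ 483.  -104.5   70. ] [ 483.8 -100.2   78.9]
label_end [322.8 254.3] 0.59 [543.  -69.3  46. ] [543.  -69.6  45.2]
filter_plate [323.6 212.2] 0.84 [532.4 -22.4  40. ] [532.2 -21.2  45.4]
check_stand [320.1 255.3] 0.23 [543.5 -87.9   0. ] [540.3 -71.8  44.6]
15.45 [534.4 -24.9 225.2] [ 0.2  0.6 -0.1] 69.68715658158548 0.0
[[-0.2  1.  -0. ]
 [ 1.   0.2 -0. ]
 [-0.  -0.  -1. ]]
15.45 [534.383 -24.878 225.167] shift [ 0.015 -0.006  0.252]
yang 13.677112250717444 q [ 0.667  0.111 -0.716  1.679  0.075  1.38   0.178] F [ 0.196  0.63  -0.077] 69.68715658158548 0.0
amber 2092 324.52629063097515 214.16826003824093 [534.41 -25.55] [44.96 57.96] 0.9714215157963788 0.23736098804956507
pale 892 323.14125560538116 252.75336322869956 [545.01 -69.47] [45.   29.45] 0.9756862635231724 0.21917188499483797
```

View pics/w8.png

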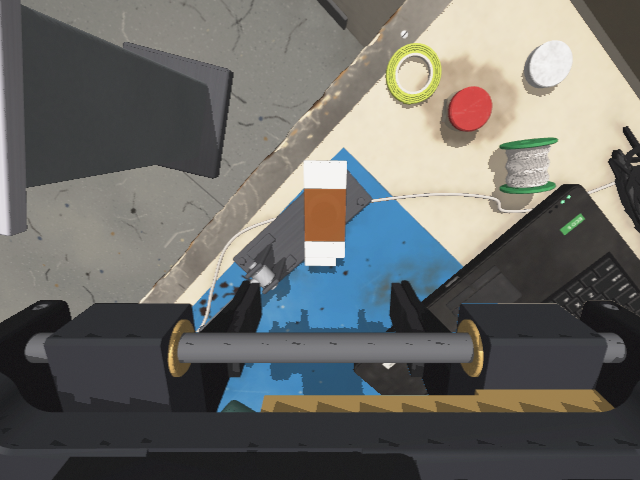

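The plate is at (534.2,-25), yaw 13.5°, in place and notched end towards -y. The tool sits right above it, with the fingers either side (cols 235/415 against plate col 324). I'll go down.

```bash

python3 -m inch '[[0,0,0.2,0,0,0,0.7],[0,0,0.4,0,0,0,0.7],[0,0,0.6,0,0,0,0.7],[0,0,0.8,0,0,0,0.7],[0,0,1,0,0,0,0.7]]' | grep -E "pos|contact"
python3 -m inch '[[0,0,0.15,0,0,0,0.7],[0,0,0.3,0,0,0,0.7],[0,0,0.45,0,0,0,0.7],[0,0,0.6,0,0,0,0.7],[0,0,0.6,0,0,0,0.7]]' | grep -E "pos|contact|width"
python3 -m inch '[[0,0,0.15,0,0,0,0.7],[0,0,0.3,0,0,0,0.7],[0,0,0.45,0,0,0,0.7],[0,0,0.57,0,0,0,0.7],[0,0,0.57,0,0,0,0.7]]' | grep -E "pos|contact|width"
python3 to.py 534.2 -25 7
```

```text
tool_pos: [534.5, -24.5, 124.5]
contact_force: [0.2, -0.6, -0.1]
tool_pos: [532.9, -24.0, 62.8]
contact_force: [0.5, -0.2, 0.7]
gripper_width: 60.9
tool_pos: [532.8, -23.9, 5.8]
contact_force: [-0.0, 1.0, -0.4]
gripper_width: 61.0
16.95 [532.774 -23.864   5.845] shift [-0.014  0.011 -0.012]
yang 13.797645630964842 q [ 0.59   0.338 -0.676  1.923  0.253  0.97   0.037] F [-0.027  0.96  -0.44 ] 60.964439507675415 0.0
```

```bash

python3 -m inch '[[0,0.01,0,0,0,0,0.6],[0,0.01,0,0,0,0,0.45],[0,0.01,0,0,0,0,0.4],[0,0.01,0,0,0,0,0.4],[0,0.01,0,0,0,0,0.4]]' | grep -E "pos|contact|width|force"
python3 -m inch '[[0,0,0,0,0,0,0.4],[0,0,-0.02,0,0,0,0.4],[0,0,-0.06,0,0,0,0.4],[0,0,-0.12,0,0,0,0.4],[0,0,-0.2,0,0,0,0.4]]' | grep -E "pos|contact|width|force"
python3 look.py w9 label_end filter_plate; python3 - <<'E'
import cv2
cv2.imwrite('pics/w9c.png',cv2.imread('pics/w9.png')[180:420,160:480])
E
```

```text
tool_pos: [536.2, -23.8, 8.8]
contact_force: [0.3, 0.1, 2.0]
gripper_width: 45.9
gripper_force: 30.0
tool_pos: [535.1, -23.7, 28.4]
contact_force: [-0.1, -0.2, -0.3]
gripper_width: 45.4
gripper_force: 30.0
label_end [322.7 386.6] 0.7 [548.7 -82.4  46. ] [545.1 -67.   64.1]
filter_plate [321.1 305.8] 0.91 [535.6 -32.7  40. ] [532.7 -19.7  64.3]
filter_plate [587.6  92.2] 0.42 [630.9 106.7  40. ] [640.  110.5  26.4]
18.1 [536.3 -23.9  29. ] [-0.6 -0.1 -0.1] 45.33098076024194 29.99990701675415
[[-0.2  1.   0. ]
 [ 1.   0.2 -0. ]
 [-0.   0.  -1. ]]
```

View pics/w9c.png

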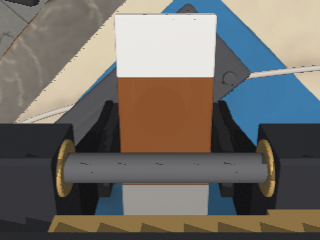

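The plate is held at mid amber, 45.4 mm at 30 N, and has lifted. In the crop the amber spans rows 75–185 between the fingers. Next I'll raise and tilt it.

```bash

python3 -m inch '[[0,0,-0.15,0,0,0,0.4],[0,0,-0.35,0,0,0,0.4],[0,0,-0.6,0,0,0,0.4],[0,0,-0.8,0,0,0,0.4],[0,0,-1,0,0,0,0.4]]' | grep -E "pos|width"
python3 -m inch '[[0,0,-0.2,0,0,0,0.4],[0,0,-0.4,0,0,0,0.4],[0,0,-0.6,0,0,0,0.4],[0,0,-0.8,0,0,0,0.4],[0,0,-0.97,0,0,0,0.4]]' | grep -E "pos|width"
python3 -m inch '[[0,0,0,0,-0.03,0,0.4],[0,0,0,0,-0.08,0,0.4],[0,0,0,0,-0.13,0,0.4],[0,0,0,0,-0.19,0,0.4],[0,0,0,0,-0.25,0,0.4]]' | grep -E "pos|rot|width|force"
python3 -m inch '[[0,0,0,0,-0.06,0,0.4],[0,0,0,0,-0.12,0,0.4],[0,0,0,0,-0.18,0,0.4],[0,0,0,0,-0.23,0,0.4],[0,0,0,0,-0.25,0,0.4]]' | grep -E "pos|rot|width|force"
python3 to.py 535 -24 226
```

```text
tool_pos: [535.7, -23.6, 130.0]
gripper_width: 45.3
tool_pos: [535.6, -23.5, 227.1]
gripper_width: 45.8
tool_pos: [535.7, -23.6, 226.7]
tool_rot: [[-0.219, 0.971, 0.094], [0.896, 0.238, -0.375], [-0.387, 0.002, -0.922]]
contact_force: [-0.2, -0.5, -1.1]
gripper_width: 45.2
gripper_force: 30.0
tool_pos: [534.8, -21.7, 224.7]
tool_rot: [[-0.171, 0.97, 0.17], [0.685, 0.241, -0.687], [-0.708, -0.002, -0.706]]
contact_force: [-1.3, 0.7, -1.5]
gripper_width: 45.4
gripper_force: 30.0
20.1 [534.818 -21.746 224.694] shift [-0.025 -0.004  0.007]
yang 13.963482045278688 q [ 0.246  0.221 -0.865  1.84   0.879  1.566 -0.586] F [-1.261  0.719 -1.521] 45.41308075200344 29.999618232250214
```

Commanded 45° is reached. I'll let it settle and verify with the depth pictures.

```bash

python3 -m inch '[[0,0,0,0,0,0,0.4],[0,0,0,0,0,0,0.4],[0,0,0,0,0,0,0.4],[0,0,0,0,0,0,0.4],[0,0,0,0,0,0,0.4]]' | grep -E "pos|width|force"
python3 look.py w10 label_end filter_plate notch
python3 - <<'E'
from h import *
np.set_printoptions(precision=1,suppress=True)
def cloud(cam,im,d,ci):
    hsv=cv2.cvtColor(im,cv2.COLOR_BGR2HSV).astype(int);H,S,V=[hsv[...,i] for i in range(3)]
    v,u=np.where((H>=7)&(H<22)&(S>130)&(d>0));z=d[v,u]
    P=np.c_[(u-ci['cx'])/ci['fx']*z,(v-ci['cy'])/ci['fy']*z,z]@np.array(ci['attitude']).reshape(3,3).T+ci['position']
    P=P[(np.hypot(P[:,0]-534,P[:,1]+24)<90)&(P[:,2]>150)]
    if len(P)<20: print(cam,len(P));return
    c=P.mean(0);n=np.linalg.svd(P-c,full_matrices=False)[2][2];n*=np.sign(n[2]);print(cam,len(P),'c',c,'n',n.round(3),'tilt',np.degrees(np.arccos(n[2])))
for c in ['wrist','scene','top']:
    ci=camera_info(c);im,d=get_image(c);cloud(c,im,d,ci);cv2.imwrite(f'pics/f_{c}.png',im)
    if c!='wrist':
        for l in ['clamp_bar','label_end','notch','filter_plate']:
            for r in spot_point(l,c)[:1]: print(l,np.array(r['xy']),round(r['confidence'],2),at_depth(ci,r['xy'],d))
a=cv2.imread('pics/f_scene.png')[130:330,170:437];b=cv2.imread('pics/f_wrist.png')
cv2.imwrite('pics/f.png',np.hstack([cv2.resize(a,(400,300),interpolation=3),cv2.resize(b,(400,300))]))
E
```

```text
tool_pos: [535.7, -24.3, 225.7]
contact_force: [-0.3, 0.9, -1.2]
gripper_width: 45.7
gripper_force: 30.0
label_end [321.4 389.1] 0.75 [ 1454.6 -3963.2    46. ] [535.7 -30.4 283.4]
label_end [326.  306.4] 0.31 [ 696.8 -670.8   46. ] [529.8   4.  247.9]
filter_plate [324.3 305.9] 0.8 [ 696.2 -687.4   40. ] [528.8   4.7 247.9]
notch [360.1 404. ] 0.9 [  4213.  -10581.1     46. ] [520.   77.4 293. ]
20.8 [535.5 -23.9 225.3] [-0.4 -0.3 -0.7] 45.42164617950382 29.999942779541016
[[-0.2  1.   0.2]
 [ 0.7  0.2 -0.7]
 [-0.7  0.  -0.7]]
wrist 6972 c [528.2   8.8 243.5] n [-0.2  0.7  0.7] tilt 45.03674235517997
scene 269 c [514.2  14.1 289.9] n [ 0.2 -0.8  0.6] tilt 55.68135399036382
clamp_bar [282.1 176.2] 0.73 [652.9  98.2  12.9]
label_end [262.1 171.5] 0.9 [535.1 -27.8 280.8]
notch [273.5 165.6] 0.73 [649.2 126.9  30.2]
filter_plate [253.7 170. ] 0.75 [534.5   6.7 248.2]
top 505 c [526.2   4.  259.6] n [0.5 0.9 0. ] tilt 87.40399227909695
clamp_bar [332.4 316.9] 0.92 [ 444.6 -202.4  104.3]
label_end [240.1 270.4] 0.86 [525.2 -31.3 283.4]
notch [238.9 253.6] 0.71 [555.5 -29.5 285.5]
filter_plate [222. 268.] 0.56 [534.6   5.8 250.5]
```

View pics/f.png

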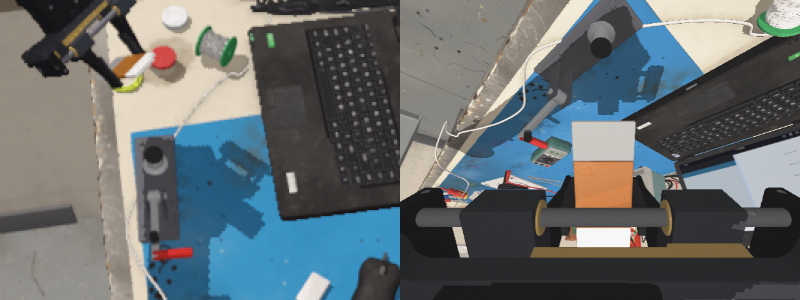

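The plate's centre is at z≈249 and it is tilted 45.0°, with the label end up at z≈283. The clamp is folded open, its bar at z≈104, and the rest is empty. Handing in.

```bash
python3 -c "
from rig import job
print(job.sign_off())"
```

```text
the job is handed in; nothing more can be done
None
```

The clamp is open at its stop, and the plate is held about 25 cm above the bench, face up and tipped 45° with the notched label end high. The job was handed in at about 21 s; no verdict was returned.

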